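# Fit the valve insert and collar kept behind the battery pack and silencer

### The arm

A 6-joint arm with a two-finger parallel gripper is mounted at the origin on the work surface. World frame = base frame: x ahead of the robot, y to its left, z up, the work surface at z = 0. Lengths are in m, angles in rad, forces in N, time in s.
With the tool pointing down it reaches from about 0.425 to 0.95 m from the base axis. Payload 14.7 kg.
Tool frame: the origin (TCP) lies at the very end of the fingers, on their centre line; the grasp point (between the pads) lies 19 mm behind it; z points along the fingers, x is the direction in which the jaws open and shut, and the axes are right-handed (so a half turn about z gives the same grasp; the last joint's range is limited). The gripper opens to 85 mm and grips with 20 to 120 N. Pads are 22 mm wide; open, the fingers measure 114 mm over their backs; the gripper's body (76 mm by 85 mm) begins 54 mm behind the grasp point. The pads swing forward as they close: fully open they stand 13 mm farther back than shut.
Start: joints at [-1.192, 0.48, 1.596, -0, 1.065, -0.047], TCP at [0.268, -0.592, 0.231] pointing down, gripper open.
Joint ranges: [-2.75, 2.75], [-0.82, 2.05], [0.23, 2.67], [-1.56, 4.7], [0.09, 2.69], [-2.92, 2.92]. Speed limits (rad/s): [1.89, 1.89, 2.39, 3.01, 3.01, 3.01].

### API

Orientations are given as a rotation vector (axis times angle).
In Python, from cell import * gives the robot as it stands.
- The arm moves only by the shell command python3 -m crank 'ROWS' [FORCE]. ROWS is JSON, a list of rows, each a list of 7 numbers: the shift along the tool's x, y, z in mm, then the turn, a rotation vector about the tool's x, y, z in degrees, then the finger opening in mm, from 0 to 85.4. A call has 1 to 8 rows; each row shifts and turns the commanded pose from where the row before left it, along the tool's axes as they then stand; what a row does not reach is not made up. A row lasts 1/8 s, in which the tool goes at most 62.5 mm and 10.7 degrees, less where a joint would pass 70% of its speed; a pose out of reach is approached as far as the arm can. A call with a gripper value outside its range is refused whole. The fingers move at their own pace and stop on an object; FORCE is the grip in N (left out, the last holds). Time passes only in rows, so rows that do not move let the fingers close. It gives the time, the measured TCP pose, the force and the opening at its end, in the units of the state.
- get_obs(): the state, without advancing time (a new reading comes with each control period).
- get_image(name): name is "scene" or "top"; returns a dict with "image" (384x512x3 uint8, red, green, blue), "fx", "fy", "cx", "cy" (pixels), "dist" ([k1, k2, p1, p2, k3] as OpenCV has them; the pictures are not rectified), "pose" (4x4, takes a point from camera to world coordinates). Camera axes: x right, y up, looking along -z (the intrinsics and any distortion apply to the point x, -y, -z); pixel columns grow to the right and rows downward; lengths in m; the calibration is good to about 2 mm. A picture is of the moment at which its call begins. There is no depth.
- close_job(): hands the job in, once; it reports no verdict.
The state is a dict: "time": time; "joint_pos": joint angles; "dq": joint speeds; "effort": joint torques, N m; "tool_pos": TCP position; "ee_rot": TCP orientation; "contact_force": force on the tool from outside, world axes, zero at the start; "wrist_torque": the same for the moment, N m; "grip_width": opening from 0.0 (shut) to 1.0 (fully open).
Only numpy, scipy, OpenCV 4.12 (cv2) and the standard library are available. Lean on these libraries where they do the work, as an engineer would, in place of code of your own. Each camera call takes 0.05 s, during which the arm holds its last target. There are 200 camera calls.

### The job

The valve insert and the collar stand at the far side of the kit tray, behind the tall battery pack and the silencer: first clear these two across to the side tray, standing upright, and leave them there while you work. Then seat the insert, stem up, fully home in the bore of the port block, and after it lower the collar over the stem until it rests on the insert. Last, stand the battery pack and the silencer back in the kit tray exactly where each one stood, the pack facing as it did, and throughout leave the elbow fitting and the little jar where they are.

Things in the scene. Friction and masses are not known exactly. Their poses are not given: they have to be found in the camera images.
- battery: Tall black battery pack with a pale label band and brass contacts on top: an upright box 66 mm (its x) by 46 mm (its y) by 115 mm high, about 0.4 kg, loose. Origin: centre of its underside. It stands in the front row (robot's side) of the kit tray, on the left or the right, its x within 0.06 rad of the tray's x.
- silencer: Silencer canister, bare metal, loose, about 0.22 kg, upright: a round body 56 mm in diameter and 92 mm high with a neck 30 mm in diameter on top, from 92 to 122 mm above its underside. Origin: centre of its underside; z up. It stands beside the battery pack in the front row of the kit tray.
- insert: White plastic valve insert, loose, about 0.05 kg: a disc 48 mm in diameter and 10 mm thick with a round stem 22 mm in diameter standing on its middle, stem top 60 mm above the underside. Origin: centre of its underside; z up along the stem. It stands in the back row of the kit tray, left or right.
- collar: Bright steel collar, loose, about 0.07 kg: a ring 48 mm outside, 30 mm inside, 36 mm high, standing on end. Origin: centre of its underside; z up. It stands in the back row of the kit tray beside the insert.
- port: Port block: fixed aluminium block 100 x 100 mm, 28 mm high, with a round blind bore 52 mm wide and 20 mm deep in its middle, the rim slightly chamfered. Origin: centre of its underside; the bore's floor lies 8 mm above it. The insert seats on the bore's floor; the collar then sits on the insert's disc with its underside 18 mm above the origin and stands 26 mm proud of the block.
- kit_tray: Kit tray: fixed shallow grey tray 200 mm (x) by 210 mm (y), rim 15 mm high, walls and floor 4 mm thick. Origin: centre of its underside; x points away from the robot, so things with larger x are the back row. It holds the four parts about 100 mm apart from left to right, the two rows about 70 mm apart.
- side_tray: Side tray: fixed shallow black tray 180 mm (x) by 240 mm (y), rim 8 mm high, walls and floor 4 mm thick. Origin: centre of its underside. Empty but for the small jar near the middle of its far (+x) edge.
- elbow: Elbow fitting to be left alone: small clear and white plastic piece, 18 x 28 mm and 30 mm high, loose, in the kit tray near the middle of its front (-x) edge, between the tall things. Origin: centre of its underside.
- jar: Small capped jar to be left alone: 32 mm in diameter, 34 mm high, loose, standing in the side tray near the middle of its far (+x) edge, 53 to 60 mm along the tray's x from its origin and within 25 mm of the middle in y. Origin: centre of its underside.
Not all that is in view belongs to the job. Leave any red or yellow look-alike of the port alone. What is shaped like the battery but blue is not meant.

How it is judged:
By the outcome, as a careful person would: the job done as asked, in the order asked, and still so for the second after the job is handed in, with the robot touching nothing.
It also fails if it takes over 144 s, if anything falls off the work surface, if the arm or the gripper's body presses on something with over 40 N, if the wrist force passes 120 N, or if a joint passes its speed limit or range.

## Working session

There is one attempt and no reset: what is moved stays moved. The work goes in short steps, Python scripts to look and compute and a shell command to move; the robot and the scene stay as the last step left them, time stands still between calls to the robot, and variables do not carry over. Pictures are saved under pics/ and viewed, about 12 in all and at most 16, crops included, and the job is handed in when it is done.

```bash
mkdir -p pics; ls; cat > h.py <<'E'
from cell import *
import numpy as np, cv2
from scipy.spatial.transform import Rotation as R
def cam(n):
    d=get_image(n); d['K']=np.array([[d['fx'],0,d['cx']],[0,d['fy'],d['cy']],[0,0,1.]]); d['dist']=np.array(d['dist'],float); d['pose']=np.array(d['pose']); return d
def ray(d,uv):
    p=cv2.undistortPoints(np.array(uv,float).reshape(-1,1,2),d['K'],d['dist']).reshape(-1,2)
    v=np.c_[p[:,0],-p[:,1],-np.ones(len(p))]@d['pose'][:3,:3].T
    return d['pose'][:3,3],v
def plane(d,uv,z):
    o,v=ray(d,uv); return o+v*((z-o[2])/v[:,2])[:,None]
def proj(d,P):
    P=np.atleast_2d(P); c=(P-d['pose'][:3,3])@d['pose'][:3,:3]
    return cv2.projectPoints(c*[1,-1,-1],np.zeros(3),np.zeros(3),d['K'],d['dist'])[0].reshape(-1,2)
def tri(d1,a,d2,b):
    o1,v1=ray(d1,a);o2,v2=ray(d2,b);v1=v1[0]/np.linalg.norm(v1[0]);v2=v2[0]/np.linalg.norm(v2[0])
    s=np.linalg.lstsq(np.c_[v1,-v2],o2-o1,rcond=None)[0]; p,q=o1+v1*s[0],o2+v2*s[1]
    return (p+q)/2,np.linalg.norm(p-q)
def save(d,f,crop=None,s=1.5):
    im=d['image'][...,::-1]
    if crop: x0,y0,x1,y1=crop; im=im[y0:y1,x0:x1]
    cv2.imwrite('pics/'+f,cv2.resize(im,None,fx=s,fy=s,interpolation=cv2.INTER_CUBIC))
E
python3 - <<'E'
from h import *
for n in('scene','top'):
    d=cam(n); save(d,n+'0.png'); np.save('pics/'+n+'0.npy',d,allow_pickle=True); print(n,d['pose'].round(3).tolist(),d['fx'],d['dist'])
print(get_obs())
E
```

```text
pics
scene [[0.654, -0.598, 0.463, 0.919], [0.756, 0.531, -0.382, -0.296], [-0.017, 0.601, 0.799, 0.782], [0.0, 0.0, 0.0, 1.0]] 347.6395287837753 [0.0267024 0.        0.        0.        0.       ]
top [[-0.027, 0.98, -0.199, 0.197], [-1.0, -0.027, 0.005, 0.067], [-0.0, 0.2, 0.98, 1.403], [0.0, 0.0, 0.0, 1.0]] 471.3149062179005 [-0.07575124  0.          0.          0.          0.        ]
{'time': 0.1, 'joint_pos': array([-1.19160054e+00,  4.80782679e-01,  1.59678641e+00,  3.06292786e-05,
        1.06513350e+00, -4.66171750e-02]), 'dq': array([-0.00040948,  0.00068362, -0.00233899, -0.00031738,  0.00162776,
       -0.00107745]), 'effort': array([ 1.59272291e-03, -9.52253580e+01, -4.31041646e+01, -2.40818435e-04,
        5.29008583e-03,  6.46565741e-05]), 'tool_pos': array([ 0.26837159, -0.59160694,  0.2307369 ]), 'ee_rot': array([-2.64010492e+00,  1.70154777e+00,  1.39517237e-03]), 'contact_force': array([-0.23228233, -0.80168452, -0.02383237]), 'wrist_torque': array([ 0.02218762, -0.01614252, -0.04737033]), 'grip_width': 1.0010840928416234}
```

View pics/scene0.png

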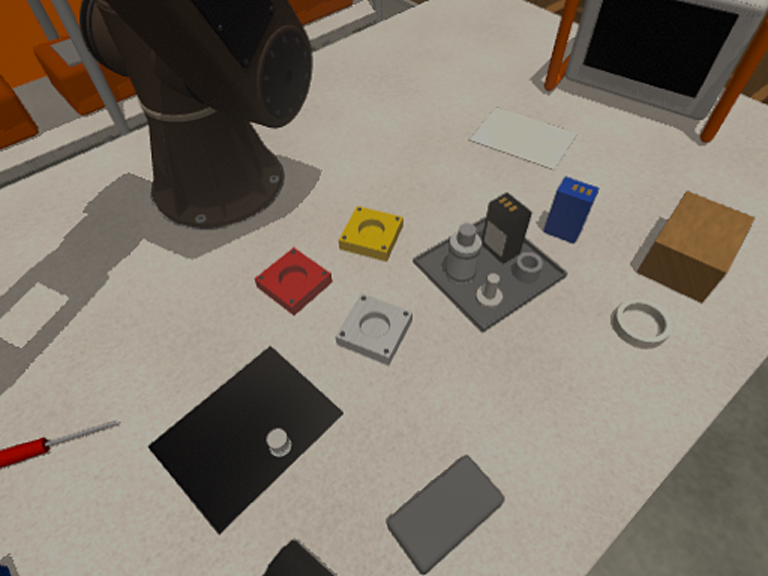

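View pics/top0.png

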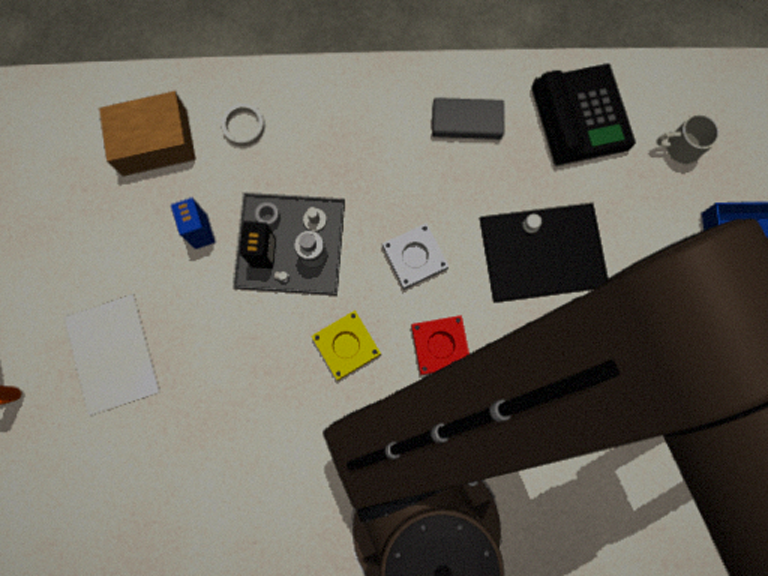

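The battery is black, at scene (507,225) and top (255,245); the blue box at scene (572,210) is the look-alike. The port is the bare aluminium block at scene (374,325) and top (415,255); the red and yellow ones are decoys. I'll confirm with enlarged crops.

```bash
python3 - <<'E'
from h import *
d=np.load('pics/top0.npy',allow_pickle=True).item(); save(d,'topc.png',(150,120,310,205),5)
d=np.load('pics/scene0.npy',allow_pickle=True).item(); save(d,'scenec.png',(220,120,385,245),4.8)
E
```

```text
(no output)
```

View pics/topc.png

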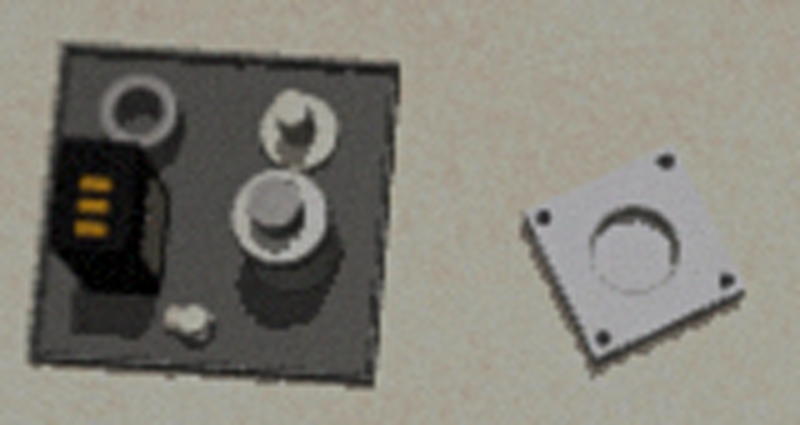

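View pics/scenec.png

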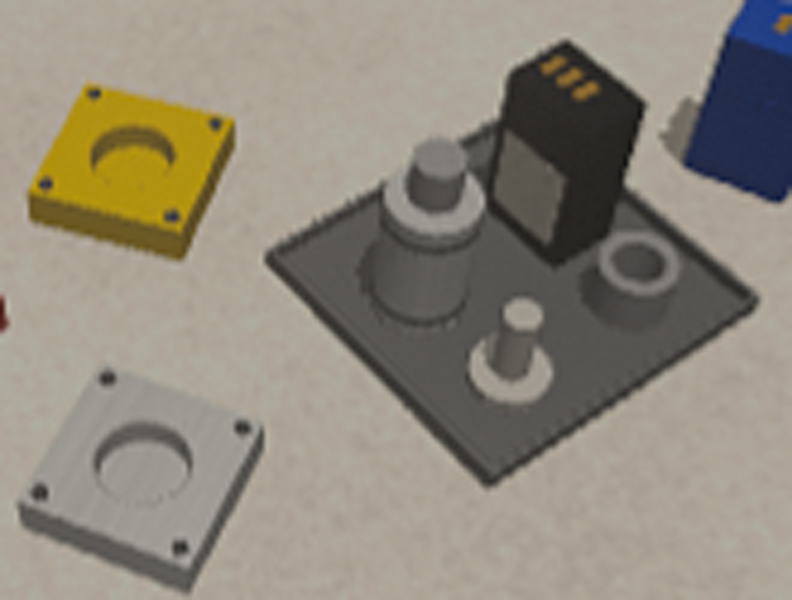

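Crops confirm: a black battery front-left, silencer front-right, collar back-left, insert back-right, elbow at top-crop (188,322); aluminium port with holes around (635,248). Triangulating.

```bash
cat > m0.py <<'E'
from h import *
T=np.load('pics/top0.npy',allow_pickle=True).item();S=np.load('pics/scene0.npy',allow_pickle=True).item()
t=lambda u,v:[(u+.5)/5-.5+150,(v+.5)/5-.5+120]
s=lambda u,v:[(u+.5)/4.8-.5+220,(v+.5)/4.8-.5+120]
f=lambda u,v:[(u+.5)/1.5-.5,(v+.5)/1.5-.5]
def j(n,a,b): p,e=tri(T,[a],S,[b]); print(n,(p*1000).round(1),'gap',round(e*1000,1))
j('collar top',t(140,112),s(638,264)); j('stem top',t(291,105),s(523,314)); j('neck top',t(277,200),s(440,160)); j('sil body top',t(280,217),s(435,205))
j('contacts',t(93,207),s(570,80)); j('bat BL',t(65,140),s(645,104)); j('bat BR',t(138,143),s(585,145))
for i,(a,b) in enumerate([((544,217),(108,378)),((666,161),(242,428)),((727,280),(180,548)),((602,338),(39,492))]): j('hole',t(*a),s(*b))
j('bore',t(635,248),s(143,465)); j('elbow?',t(188,322),s(0,0)) if 0 else 0
j('jar top',f(532,219),f(279,436))
for a,b in [((480,217),(343,412)),((593,204),(220,532)),((607,291),(149,446)),((494,301),(271,347))]: j('side corner',f(*a),f(*b))
print('kit T',(plane(T,[t(65,43),t(399,65),t(375,384),t(32,363)],.015)*1000).round(1)); print('kit S',(plane(S,[s(757,298),s(490,484),s(268,257)],.015)*1000).round(1))
print('elbow',(plane(T,[t(188,322)],.025)*1000).round(1))
print('port corners T',(plane(T,[t(524,215),t(684,148),t(743,292),t(596,355)],.028)*1000).round(1))
E
python3 m0.py
```

```text
collar top [622.1 300.2  38.8] gap 0.5
stem top [614.9 205.4  66. ] gap 0.7
neck top [541.  207.7 126.7] gap 0.5
sil body top [541. 210.  89.] gap 0.3
contacts [542.2 312.7 118.2] gap 0.4
bat BL [582.1 329.2 117.9] gap 0.3
bat BR [579.1 286.8 113.2] gap 3.5
hole [522.3  30.2  86.1] gap 62.9
hole [576.6   4.7 103.8] gap 42.4
hole [542.7 -26.3 -23.7] gap 70.5
hole [480.2  -1.  -44.8] gap 53.3
bore [532.1   3.5  26.6] gap 0.1
jar top [ 594.6 -232.6   42.4] gap 0.8
side corner [ 612.6 -132.4    6.2] gap 2.9
side corner [ 636.2 -369.1    2.8] gap 5.7
side corner [ 452.6 -387.7   -7.6] gap 0.6
side corner [ 436.7 -151.5    4.8] gap 2.5
kit T [[675.3 351.2  15. ]
 [654.9 144.3  15. ]
 [455.4 161.5  15. ]
 [473.8 368.   15. ]]
kit S [[674.9 350.5  15. ]
 [659.4 140.4  15. ]
 [463.1 160.   15. ]]
elbow [[494.3 272.4  25. ]]
port corners T [[554.   69.6  28. ]
 [593.3 -28.3  28. ]
 [503.  -60.1  28. ]
 [467.   29.   28. ]]
```

```bash
cat > m1.py <<'E'
from h import *
T=np.load('pics/top0.npy',allow_pickle=True).item();S=np.load('pics/scene0.npy',allow_pickle=True).item()
t=lambda u,v:[(u+.5)/5-.5+150,(v+.5)/5-.5+120]
s=lambda u,v:[(u+.5)/4.8-.5+220,(v+.5)/4.8-.5+120]
def blob(d,c,r,thr,hull=True):
    x0,y0=int(c[0]-r),int(c[1]-r); g=cv2.cvtColor(d['image'],cv2.COLOR_RGB2GRAY)[y0:y0+2*r+1,x0:x0+2*r+1]
    g=cv2.resize(g,None,fx=8,fy=8,interpolation=cv2.INTER_CUBIC); m=(g>thr).astype(np.uint8)
    cs=cv2.findContours(m,cv2.RETR_EXTERNAL,cv2.CHAIN_APPROX_NONE)[0]; k=max(cs,key=cv2.contourArea); k=cv2.convexHull(k)
    e=cv2.fitEllipse(k); return [(e[0][0]+.5)/8-.5+x0,(e[0][1]+.5)/8-.5+y0],np.array(e[1]).round()/8
for n,a,b,r1,r2,thr,z in [('sil body',t(280,217),s(435,200),11,13,125,.096),('collar',t(140,112),s(638,264),9,11,100,.04),('disc',t(298,130),s(511,370),9,11,125,.014)]:
  for th in(thr,thr+15):
    ca,ea=blob(T,ca if 0 else a,r1,th); cb,eb=blob(S,b,r2,th)
    print(n,th,ea,eb,'T',(plane(T,[ca],z)[0]*1000).round(1),'S',(plane(S,[cb],z)[0]*1000).round(1))
for n,d,c,s0 in(('T',T,t(93,207),15),('S',S,s(570,80),15)):
    x0,y0=int(c[0])-s0,int(c[1])-s0; im=cv2.resize(d['image'][y0:y0+2*s0,x0:x0+2*s0],None,fx=4,fy=4,interpolation=cv2.INTER_CUBIC).astype(int)
    m=((im[...,0]-im[...,2])>45).astype(np.uint8); k,_,st,ce=cv2.connectedComponentsWithStats(m)
    P=[[(c[0]+.5)/4-.5+x0,(c[1]+.5)/4-.5+y0] for q,c in zip(st[1:],ce[1:]) if 40<q[4]<400]
    W=plane(d,P,.119)*1000; W=W[W[:,0].argsort()]; print('contacts',n,W.round(1).tolist(),'yaw',np.degrees(np.arctan2(*(W[-1]-W[0])[[1,0]])).round(1))
print('bat top T',(plane(T,[t(65,140),t(138,143),t(50,215)],.119)*1000).round(1).tolist(),'S',(plane(S,[s(568,40),s(645,104),s(585,145),s(510,75)],.119)*1000).round(1).tolist())
f=lambda u,v:[(u+.5)/1.5-.5,(v+.5)/1.5-.5]
print('side',(plane(T,[f(480,217),f(593,204),f(607,291),f(494,301)],.008)*1000).round(0).tolist())
E
python3 m1.py
cat >> h.py <<'E'
def go(x,y,z,yaw=None):
    "shift (tool axes, mm) and turn to a world target, in mm and deg, from the pose measured"
    o=get_obs(); Rm=R.from_rotvec(o['ee_rot']).as_matrix(); cy=np.degrees(np.arctan2(Rm[1,0],Rm[0,0]))
    if yaw is None: yaw=cy
    R2=Rm if yaw is None else R.from_euler('z',yaw-cy,degrees=True).as_matrix()@Rm
    sh=R2.T@(np.array([x,y,z])-np.array(o['tool_pos'])*1000)
    print('after turn',round(cy-yaw,1),'shift',sh.round(1),'| tcp',(np.array(o['tool_pos'])*1000).round(1),'yaw',cy.round(1),'tilt',np.degrees(np.arccos(-Rm[2,2])).round(2),'F',np.array(o['contact_force']).round(1),'w',round(o['grip_width'],3),'t',round(o['time'],2))
E
python3 -c "
from h import *
go(541,208,200,-95)"
```

```text
sil body 125 [18.25  18.875] [22.75 28.5 ] T [540.6 209.6  96. ] S [524.1 218.5  96. ]
sil body 140 [17.75  18.375] [22.   28.25] T [540.1 209.6  96. ] S [523.8 218.6  96. ]
collar 100 [13.875 15.25 ] [13.125 17.375] T [622.9 300.8  40. ] S [622.1 301.2  40. ]
collar 115 [13.125 14.25 ] [12.25  16.375] T [622.7 300.3  40. ] S [622.1 301.   40. ]
disc 125 [15.    15.375] [13.875 17.375] T [616.  206.9  14. ] S [614.2 206.5  14. ]
disc 140 [14.625 15.   ] [12.75  16.875] T [615.8 206.8  14. ] S [614.5 206.2  14. ]
contacts T [[529.5, 314.2, 119.0], [542.8, 312.6, 119.0], [555.5, 311.5, 119.0]] yaw -6.0
contacts S [[528.1, 314.4, 119.0], [540.9, 313.7, 119.0], [554.0, 312.3, 119.0]] yaw -4.6
bat top T [[581.6, 328.9, 119.0], [578.6, 287.2, 119.0], [537.9, 336.7, 119.0]] S [[520.5, 336.0, 119.0], [582.7, 328.3, 119.0], [581.2, 280.1, 119.0], [517.7, 290.4, 119.0]]
side [[611.0, -133.0, 8.0], [634.0, -370.0, 8.0], [450.0, -383.0, 8.0], [436.0, -152.0, 8.0]]
after turn 29.4 shift [-820.3 -201.9   31.7] | tcp [ 268.4 -591.6  230.7] yaw -65.6 tilt 0.06 F [-0.2 -0.8 -0. ] w 1.001 t 0.1
```

```bash
python3 -m crank '[[0,-20,0,0,0,9.9,85],[-20,-40,0,0,0,9.9,85],[-40,-30,0,0,0,9.9,85],[-60,-20,0,0,0,0,85],[-60,-20,0,0,0,0,85],[-60,-20,0,0,0,0,85],[-60,-10,0,0,0,0,85],[-60,-10,0,0,0,0,85]]' 60; python3 -c "
from h import *
go(541,208,200,-95.3)"
```

```text
time: 1.1
tool_pos: [0.4538, -0.2208, 0.2312]
ee_rot: [-2.116, 2.322, 0.0]
contact_force: [1.5, -1.0, -0.0]
grip_width: 0.997
after turn -0.0 shift [-435.   -47.2   31.2] | tcp [ 453.8 -220.8  231.2] yaw -95.3 tilt 0.01 F [ 1.5 -1.  -0. ] w 0.997 t 1.1
```

```bash
python3 -m crank '[[-60,-6,0,0,0,0,85],[-60,-6,0,0,0,0,85],[-60,-7,0,0,0,0,85],[-60,-7,0,0,0,0,85],[-60,-7,0,0,0,0,85],[-60,-7,0,0,0,0,85],[-50,-6,0,0,0,0,85],[0,0,0,0,0,0,85]]'; python3 -c "
from h import *
go(541,208,97,-95.3)"
```

```text
time: 2.1
tool_pos: [0.5375, 0.1844, 0.2309]
ee_rot: [-2.12, 2.318, 0.001]
contact_force: [0.0, -0.6, 0.7]
grip_width: 0.993
after turn 0.2 shift [-23.7  -1.3 133.9] | tcp [537.5 184.4 230.9] yaw -95.1 tilt 0.03 F [ 0.  -0.6  0.7] w 0.993 t 2.1
```

```bash
python3 -m crank '[[-23.7,-1.3,30,0,0,0,75],[0,0,40,0,0,0,70],[0,0,40,0,0,0,65],[0,0,18,0,0,0,60],[0,0,4,0,0,0,60],[0,0,0,0,0,0,60]]';  python3 -m crank '[[0,0,0,0,0,0,40],[0,0,0,0,0,0,20],[0,0,0,0,0,0,20],[0,0,0,0,0,0,20],[0,0,0,0,0,0,20],[0,0,0,0,0,0,20]]' 50; python3 -c "
from h import *
go(541,208,99,-95.3)
save(cam('scene'),'a1.png',(230,100,390,220),4.8)"
```

```text
time: 2.85
tool_pos: [0.5415, 0.2047, 0.1002]
ee_rot: [-2.115, 2.321, -0.001]
contact_force: [-0.0, 0.0, -0.1]
grip_width: 0.702
time: 3.6
tool_pos: [0.5417, 0.2052, 0.1003]
ee_rot: [-2.115, 2.32, -0.001]
contact_force: [0.5, 2.2, 7.1]
grip_width: 0.335
after turn -0.0 shift [-2.8  0.9  1.3] | tcp [541.7 205.2 100.3] yaw -95.3 tilt 0.12 F [0.5 2.2 7.1] w 0.335 t 3.6
```

View pics/a1.png

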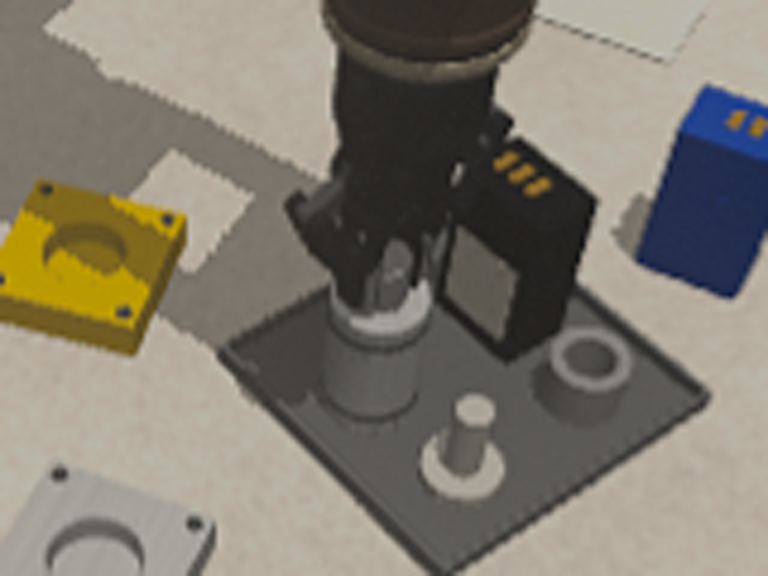

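The jaws hold the neck at scene crop (395,265) and the silencer is upright. Lift and carry.

```bash
python3 -m crank '[[0,0,-20,0,0,0,20],[0,0,-40,0,0,0,20],[20,0,-10,0,0,0,20],[40,0,0,0,0,0,20],[60,4,0,0,0,0,20],[60,4,0,0,0,0,20],[60,4,0,0,0,0,20],[60,4,0,0,0,0,20]]';  python3 -m crank '[[60,4,0,0,0,0,20],[60,4,0,0,0,0,20],[50,4,0,0,0,0,20],[40,2,0,0,0,0,20],[20,2,0,0,0,0,20],[0,0,0,0,0,0,20]]'; python3 -c "
from h import *
go(529,-326,102,-95.3)"
```

```text
time: 4.65
tool_pos: [0.4956, -0.0949, 0.1688]
ee_rot: [2.116, -2.321, -0.001]
contact_force: [1.2, -1.5, -3.2]
grip_width: 0.328
time: 5.4
tool_pos: [0.4589, -0.3209, 0.1687]
ee_rot: [2.114, -2.324, -0.001]
contact_force: [0.4, 0.9, -3.2]
grip_width: 0.338
after turn -0.1 shift [ -1.4 -70.3  66.7] | tcp [ 458.9 -320.9  168.7] yaw -95.4 tilt 0.05 F [ 0.4  0.9 -3.2] w 0.338 t 5.4
```

```bash
python3 -m crank '[[0,-25,0,0,0,0,20],[-1,-35,20,0,0,0,20],[0,-10,25,0,0,0,20],[0,0,12,0,0,0,20],[0,0,6,0,0,0,20],[0,0,2,0,0,0,20],[0,0,0,0,0,0,20]]'; python3 -c "
from h import *
go(529,-326,100,-95.3)"
```

```text
time: 6.28
tool_pos: [0.5297, -0.3257, 0.1049]
ee_rot: [-2.116, 2.322, -0.001]
contact_force: [0.2, 0.4, -2.0]
grip_width: 0.333
after turn -0.0 shift [0.3 0.7 4.9] | tcp [ 529.7 -325.7  104.9] yaw -95.3 tilt 0.04 F [ 0.2  0.4 -2. ] w 0.333 t 6.28
```

```bash
python3 -m crank '[[0,0,2,0,0,0,20],[0,0,1.5,0,0,0,20],[0,0,0,0,0,0,20],[0,0,0,0,0,0,20]]'; python3 -c "
from h import *
go(529,-326,100,-95.3)"
```

```text
time: 6.78
tool_pos: [0.5297, -0.3255, 0.1008]
ee_rot: [-2.116, 2.322, 0.0]
contact_force: [0.8, -0.1, -3.1]
grip_width: 0.334
after turn -0.0 shift [0.5 0.7 0.8] | tcp [ 529.7 -325.5  100.8] yaw -95.3 tilt 0.0 F [ 0.8 -0.1 -3.1] w 0.334 t 6.78
```

```bash
python3 -m crank '[[0,0,1,0,0,0,20],[0,0,0,0,0,0,20],[0,0,0,0,0,0,45],[0,0,0,0,0,0,60],[0,0,0,0,0,0,60],[0,0,-10,0,0,0,60],[0,0,-30,0,0,0,80],[-20,0,-40,0,0,0,85]]';python3 -m crank '[[-40,-2,-20,0,0,0,85],[-60,-4,0,0,0,0,85],[-60,-4,0,0,0,0,85],[-60,-5,0,0,0,0,85],[-60,-5,0,0,0,0,85],[-60,-5,0,0,0,0,85],[-60,-6,0,0,0,0,85],[-60,-6,0,0,0,0,85]]'; python3 -c "
from h import *
go(548,311.5,76,-95.3)"
```

```text
time: 7.78
tool_pos: [0.5312, -0.3061, 0.1806]
ee_rot: [2.115, -2.323, -0.001]
contact_force: [0.5, -0.1, -0.1]
grip_width: 0.991
time: 8.78
tool_pos: [0.6112, 0.151, 0.2007]
ee_rot: [-2.116, 2.321, -0.001]
contact_force: [1.1, -1.1, 0.4]
grip_width: 0.996
after turn -0.0 shift [-153.9   77.9  124.7] | tcp [611.2 151.  200.7] yaw -95.3 tilt 0.05 F [ 1.1 -1.1  0.4] w 0.996 t 8.78
```

```bash
python3 -m crank '[[-55,30,0,0,0,0,80],[-55,30,0,0,0,0,80],[-35,14,0,0,0,0,80],[-6,2,0,0,0,0,80],[0,0,0,0,0,0,80]]'; python3 -c "
from h import *
go(548,311.5,76,-95.3)
d=cam('scene');save(d,'a2.png',s=1.5)"
```

```text
time: 9.4
tool_pos: [0.5494, 0.3061, 0.2002]
ee_rot: [-2.117, 2.321, -0.0]
contact_force: [1.0, -0.8, 1.0]
grip_width: 0.936
after turn 0.0 shift [ -5.2   2.  124.2] | tcp [549.4 306.1 200.2] yaw -95.3 tilt 0.02 F [ 1.  -0.8  1. ] w 0.936 t 9.4
```

View pics/a2.png

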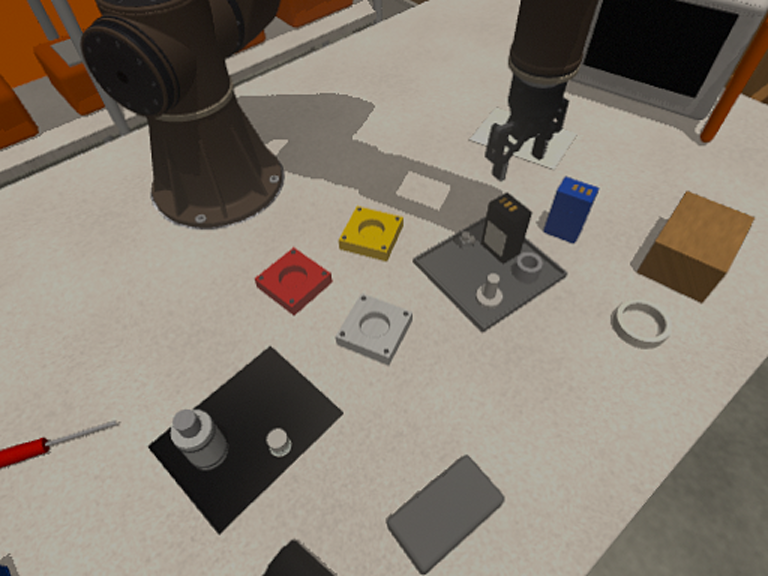

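Scene view: the silencer stands upright in the side tray at (200,440), jar untouched at (279,443); gripper above the battery.

```bash
python3 -m crank '[[-5.5,1,20,0,0,0,70],[0,0,40,0,0,0,70],[0,0,40,0,0,0,70],[0,0,20,0,0,0,70],[0,0,4,0,0,0,70],[0,0,0,0,0,0,70]]' ; python3 -c "
from h import *
go(548,311.5,76,-95.3)"
python3 -m crank '[[0,0,0,0,0,0,58],[0,0,0,0,0,0,50],[0,0,0,0,0,0,40],[0,0,0,0,0,0,40],[0,0,0,0,0,0,40]]' 60; python3 -c "
from h import *
go(548,311.5,76,-95.3)"
```

```text
time: 10.2
tool_pos: [0.5495, 0.3111, 0.0764]
ee_rot: [-2.115, 2.323, -0.0]
contact_force: [0.0, -0.6, 0.6]
grip_width: 0.82
after turn -0.1 shift [-0.3  1.6  0.4] | tcp [549.5 311.1  76.4] yaw -95.4 tilt 0.03 F [ 0.  -0.6  0.6] w 0.82 t 10.2
time: 10.82
tool_pos: [0.5494, 0.312, 0.0767]
ee_rot: [-2.116, 2.321, -0.001]
contact_force: [-0.6, -1.0, 7.0]
grip_width: 0.529
after turn 0.0 shift [0.6 1.3 0.7] | tcp [549.4 312.   76.7] yaw -95.3 tilt 0.08 F [-0.6 -1.   7. ] w 0.529 t 10.82
```

```bash
python3 -m crank '[[0,0,-20,0,0,0,40],[0,0,-40,0,0,0,40],[20,0,-20,0,0,0,40],[40,0,0,0,0,0,40],[60,-2,0,0,0,0,40],[60,-2,0,0,0,0,40],[60,-2,0,0,0,0,40],[60,-2,0,0,0,0,40]]';  python3 -m crank '[[60,-2,0,0,0,0,40],[60,-2,0,0,0,0,40],[50,-2,0,0,0,0,40],[30,-2,0,0,0,0,40],[14,0,0,0,0,0,40],[0,0,0,0,0,0,40],[0,0,0,0,0,0,40]]'; python3 -c "
from h import *
go(518,-200,77,-95.3)"
```

```text
time: 11.82
tool_pos: [0.5287, 0.0105, 0.1561]
ee_rot: [-2.117, 2.321, -0.001]
contact_force: [0.5, -0.1, -2.7]
grip_width: 0.531
time: 12.7
tool_pos: [0.5172, -0.2006, 0.1557]
ee_rot: [2.117, -2.321, -0.001]
contact_force: [0.2, -0.4, -3.8]
grip_width: 0.533
after turn 0.0 shift [-0.6 -0.8 78.7] | tcp [ 517.2 -200.6  155.7] yaw -95.3 tilt 0.03 F [ 0.2 -0.4 -3.8] w 0.533 t 12.7
```

```bash
python3 -m crank '[[0,0,30,0,0,0,40],[0,0,28,0,0,0,40],[0,0,12,0,0,0,40],[0,0,5,0,0,0,40],[0,0,2,0,0,0,40],[0,0,2,0,0,0,40],[0,0,0,0,0,0,40],[0,0,0,0,0,0,40]]';  python3 -c "
from h import *
go(518,-200,77,-95.3)"
```

```text
time: 13.7
tool_pos: [0.5174, -0.2017, 0.0771]
ee_rot: [-2.116, 2.322, -0.001]
contact_force: [0.2, -0.0, -3.5]
grip_width: 0.531
after turn -0.0 shift [-1.8 -0.4  0.1] | tcp [ 517.4 -201.7   77.1] yaw -95.3 tilt 0.03 F [ 0.2 -0.  -3.5] w 0.531 t 13.7
```

```bash
python3 -m crank '[[0,0,0.6,0,0,0,40],[0,0,0,0,0,0,60],[0,0,0,0,0,0,75],[0,0,0,0,0,0,75],[0,0,-20,0,0,0,75],[0,0,-45,0,0,0,75],[0,0,-50,0,0,0,75],[-40,-8,0,0,0,0,75]]';  python3 -m crank '[[-60,-8,0,0,0,0,60],[-60,-8,0,0,0,0,60],[-60,-8,0,0,0,0,50],[-60,-8,0,0,0,0,50],[-60,-8,0,0,0,0,50],[-50,-8,-0,0,0,0,50],[-20,-5,0,0,0,0,50],[0,0,0,0,0,0,50]]';  python3 -c "
from h import *
go(615,206,40,-95.3)
d=cam('top');save(d,'a3.png',s=1.5)"
```

```text
time: 14.7
tool_pos: [0.531, -0.1645, 0.195]
ee_rot: [-2.111, 2.323, -0.01]
contact_force: [-0.3, -0.3, -0.9]
grip_width: 0.881
time: 15.7
tool_pos: [0.616, 0.2018, 0.1909]
ee_rot: [2.118, -2.32, -0.0]
contact_force: [-0.5, -0.2, 0.5]
grip_width: 0.587
after turn 0.1 shift [ -4.1   1.3 150.9] | tcp [616.  201.8 190.9] yaw -95.2 tilt 0.02 F [-0.5 -0.2  0.5] w 0.587 t 15.7
```

View pics/a3.png

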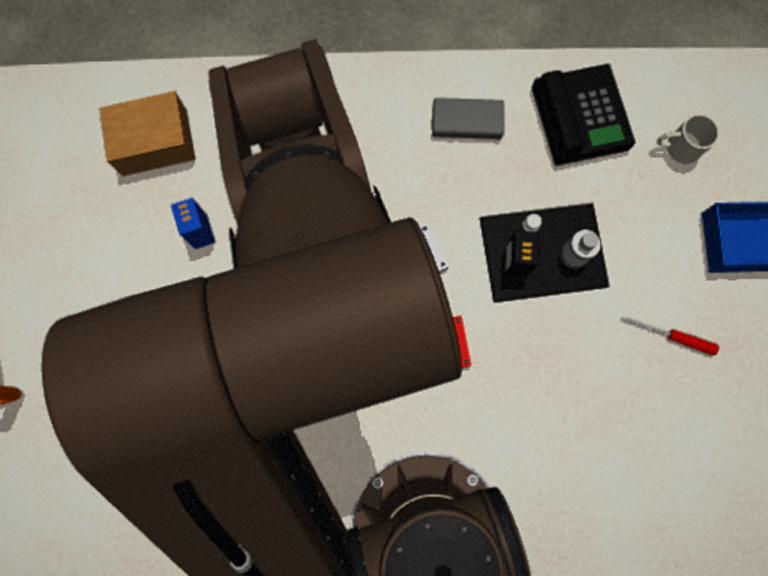

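Both tall parts stand in the side tray (battery (522,252), silencer (580,250)); the jar is unmoved at (533,220). Now the insert.

```bash
python3 -m crank '[[-4.3,1,30,0,0,0,50],[0,0,45,0,0,0,50],[0,0,45,0,0,0,50],[0,0,25,0,0,0,50],[0,0,7,0,0,0,50],[0,0,0,0,0,0,50]]' ; python3 -c "
from h import *
go(615,206.4,38,-95.3)"
python3 -m crank '[[0,0,0,0,0,0,35],[0,0,0,0,0,0,28],[0,0,0,0,0,0,14],[0,0,0,0,0,0,14],[0,0,0,0,0,0,14]]' 40; python3 -c "
from h import *
go(615,206.4,38,-95.3)
save(cam('scene'),'a4.png',(230,100,390,220),4.8)"
```

```text
time: 16.5
tool_pos: [0.6155, 0.2044, 0.0396]
ee_rot: [2.115, -2.323, 0.0]
contact_force: [-0.4, -0.1, 0.6]
grip_width: 0.588
after turn -0.1 shift [-1.9  0.7  1.6] | tcp [615.5 204.4  39.6] yaw -95.4 tilt 0.01 F [-0.4 -0.1  0.6] w 0.588 t 16.5
time: 17.12
tool_pos: [0.6159, 0.2056, 0.0402]
ee_rot: [-2.116, 2.321, -0.001]
contact_force: [-0.5, -0.4, 7.2]
grip_width: 0.24
after turn 0.0 shift [-0.7  1.   2.2] | tcp [615.9 205.6  40.2] yaw -95.3 tilt 0.08 F [-0.5 -0.4  7.2] w 0.24 t 17.12
```

View pics/a4.png

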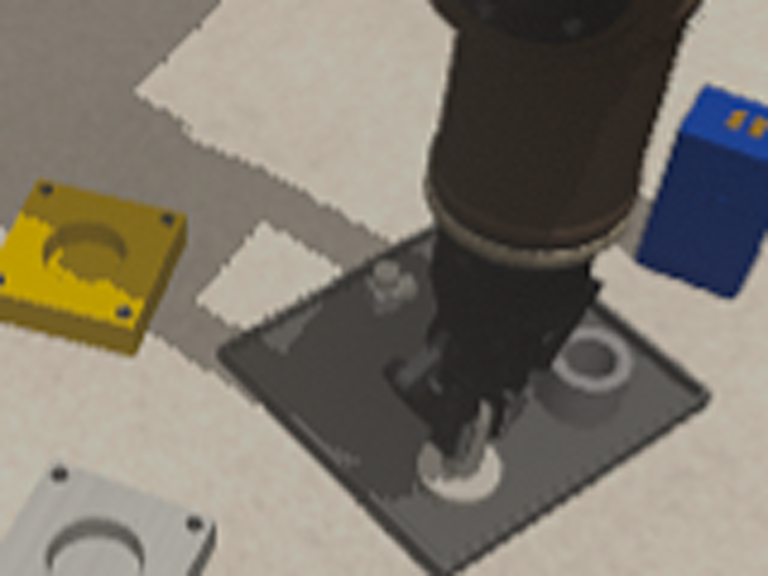

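The jaws hold the stem at crop (470,430), disc flat. Refining the bore centre from the four screw holes and the block outline.

```bash
cat > m2.py <<'E'
from h import *
T=np.load('pics/top0.npy',allow_pickle=True).item();S=np.load('pics/scene0.npy',allow_pickle=True).item()
t=lambda u,v:[(u+.5)/5-.5+150,(v+.5)/5-.5+120]
s=lambda u,v:[(u+.5)/4.8-.5+220,(v+.5)/4.8-.5+120]
A=[t(544,217),t(666,161),t(727,280),t(602,338)];B=[s(242,428),s(180,548),s(39,492),s(108,378)]
def dark(d,c):
    x0,y0=int(round(c[0]))-4,int(round(c[1]))-4; g=cv2.cvtColor(d['image'],cv2.COLOR_RGB2GRAY)[y0:y0+9,x0:x0+9].astype(float)
    w=np.clip(np.percentile(g,60)-20-g,0,None); yy,xx=np.mgrid[:9,:9]; w*=((xx-4)**2+(yy-4)**2<10); return [x0+(w*xx).sum()/w.sum(),y0+(w*yy).sum()/w.sum()]
PT=plane(T,[dark(T,a) for a in A],.028)*1000;PS=plane(S,[dark(S,b) for b in B],.028)*1000
print(PT.round(1).tolist(),PS.round(1).tolist(),PT.mean(0).round(1),PS.mean(0).round(1))
print([np.linalg.norm(P[i]-P[(i+1)%4]).round(1) for P in(PT,PS) for i in range(4)])
for a,b in zip(A,B): p,e=tri(T,[dark(T,a)],S,[dark(S,b)]); print((p*1000).round(1),round(e*1000,1))
E
python3 m2.py
```

```text
[[552.0, 58.9, 28.0], [585.3, -16.8, 28.0], [509.3, -50.6, 28.0], [477.3, 24.8, 28.0]] [[550.2, 59.1, 28.0], [584.2, -15.7, 28.0], [509.6, -49.3, 28.0], [475.7, 25.3, 28.0]] [531.    4.1  28. ] [529.9   4.8  28. ]
[np.float64(82.6), np.float64(83.1), np.float64(82.0), np.float64(82.1), np.float64(82.1), np.float64(81.8), np.float64(81.9), np.float64(81.9)]
[551.3  58.5  29.9] 0.8
[584.9 -16.5  29.8] 0.4
[509.5 -50.   28.4] 1.3
[476.8  24.7  29.8] 0.4
```

```bash
python3 -m crank '[[0,0,-20,0,0,0,14],[0,0,-40,0,0,0,14],[20,6,-10,0,0,0,14],[40,15,0,0,0,0,14],[50,18,0,0,0,0,14],[50,18,0,0,0,0,14],[30,8,0,0,0,0,14],[10,0,0,0,0,0,14]]';  python3 -c "
from h import *
go(532,3,42,-95.3)"
```

```text
time: 18.18
tool_pos: [0.531, 0.0105, 0.1097]
ee_rot: [2.114, -2.324, -0.0]
contact_force: [0.5, 1.0, -1.1]
grip_width: 0.242
after turn -0.1 shift [ 7.4 -1.7 67.7] | tcp [531.   10.5 109.7] yaw -95.4 tilt 0.02 F [ 0.5  1.  -1.1] w 0.242 t 18.18
```

```bash
python3 -m crank '[[6.1,-0.8,10,0,0,0,14],[0,0,15,0,0,0,14],[0,0,9,0,0,0,14],[0,0,3,0,0,0,14],[0,0,0,0,0,0,14],[0,0,0,0,0,0,14]]';  python3 -c "
from h import *
go(531.3,4.4,69,-95.3)
d=cam('scene');save(d,'a5.png',(200,165,300,255),6.6)
np.save('pics/s5.npy',d,allow_pickle=True)
# expected pixels for disc top rim centre at z=.043 and bore rim
a=np.linspace(0,2*np.pi,24,endpoint=False)
c=proj(d,[[.5306,.0044,.043],[.5306,.0044,.028],[.5306,.0044,.033]]);print(((c-[200,165]+.5)*6.6-.5).round(1))"
```

```text
time: 18.92
tool_pos: [0.5326, 0.0062, 0.0724]
ee_rot: [-2.116, 2.321, -0.0]
contact_force: [0.2, 0.1, 0.5]
grip_width: 0.243
after turn 0.0 shift [2.  1.1 3.4] | tcp [532.6   6.2  72.4] yaw -95.3 tilt 0.02 F [0.2 0.1 0.5] w 0.243 t 18.93
[[326.6 315.7]
 [327.8 336.9]
 [327.4 329.9]]
```

View pics/a5.png

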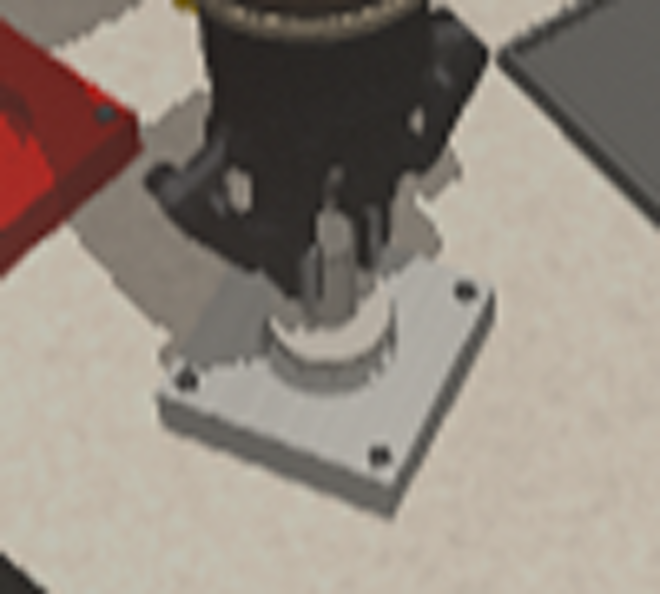

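The insert hangs over the bore: its disc spans crop x 268–393, about 1.5 mm right of the bore centre, which agrees with the encoder offset. Correct and lower.

```bash
python3 -m crank '[[2,1.1,0,0,0,0,14],[0,0,4,0,0,0,14],[0,0,3,0,0,0,14],[0,0,2,0,0,0,14],[0,0,2,0,0,0,14],[0,0,0,0,0,0,14]]';  python3 -c "
from h import *
go(531.3,4.4,44.2,-95.3)"
```

```text
time: 19.73
tool_pos: [0.531, 0.0042, 0.061]
ee_rot: [2.116, -2.322, -0.0]
contact_force: [1.4, 0.5, 0.0]
grip_width: 0.244
after turn -0.0 shift [-0.2 -0.3 16.8] | tcp [531.    4.2  61. ] yaw -95.3 tilt 0.02 F [1.4 0.5 0. ] w 0.244 t 19.73
```

```bash
python3 -m crank '[[0,0,4,0,0,0,14],[0,0,4,0,0,0,14],[0,0,4,0,0,0,14],[0,0,3,0,0,0,14],[0,0,1,0,0,0,14],[0,0,0,0,0,0,14],[0,0,0,0,0,0,14]]';  python3 -c "
from h import *
go(531.3,4.4,44.2,-95.3)"
```

```text
time: 20.6
tool_pos: [0.5312, 0.0042, 0.0453]
ee_rot: [-2.116, 2.322, -0.0]
contact_force: [0.6, -0.3, 0.2]
grip_width: 0.237
after turn -0.0 shift [-0.3 -0.1  1.1] | tcp [531.2   4.2  45.3] yaw -95.3 tilt 0.01 F [ 0.6 -0.3  0.2] w 0.237 t 20.6
```

```bash
python3 -m crank '[[0,0,1,0,0,0,14],[0,0,0.6,0,0,0,14],[0,0,0,0,0,0,14],[0,0,0,0,0,0,14]]';  python3 -c "
from h import *
go(531.3,4.4,44.2,-95.3)"
```

```text
time: 21.1
tool_pos: [0.5312, 0.0043, 0.0441]
ee_rot: [-2.116, 2.322, -0.0]
contact_force: [-2.1, 1.2, 11.8]
grip_width: 0.24
after turn -0.0 shift [-0.1 -0.1 -0.1] | tcp [531.2   4.3  44.1] yaw -95.3 tilt 0.03 F [-2.1  1.2 11.8] w 0.24 t 21.1
```

Seated at the expected depth (TCP 44.1 vs 44.2), with 12 N contact. Release and go to the collar.

```bash
python3 -m crank '[[0,0,0,0,0,0,35],[0,0,0,0,0,0,50],[0,0,0,0,0,0,55],[0,0,-20,0,0,0,55],[0,0,-40,0,0,0,70],[-20,-8,-20,0,0,0,75],[-50,-12,0,0,0,0,75],[-60,-12,0,0,0,0,75]]';python3 -m crank '[[-60,-12,0,0,0,0,75],[-60,-10,0,0,0,0,75],[-40,-8,0,0,0,0,75],[-14,-1,0,0,0,0,75],[0,0,0,0,0,0,75]]';  python3 -c "
from h import *
go(622.5,300.8,21,-95.3)"
```

```text
time: 22.1
tool_pos: [0.5757, 0.1314, 0.1241]
ee_rot: [-2.114, 2.323, -0.001]
contact_force: [0.5, 0.4, 0.4]
grip_width: 0.876
time: 22.72
tool_pos: [0.6215, 0.3013, 0.1231]
ee_rot: [2.117, -2.32, -0.0]
contact_force: [0.2, -0.1, -0.4]
grip_width: 0.876
after turn 0.1 shift [  0.4  -1.2 102.1] | tcp [621.5 301.3 123.1] yaw -95.2 tilt 0.04 F [ 0.2 -0.1 -0.4] w 0.876 t 22.73
```

```bash
python3 -m crank '[[0.4,-1.2,35,0,0,0,65],[0,0,40,0,0,0,65],[0,0,20,0,0,0,65],[0,0,6,0,0,0,65],[0,0,0,0,0,0,65]]' ; python3 -m crank '[[0,0,0,0,0,0,56],[0,0,0,0,0,0,50],[0,0,0,0,0,0,40],[0,0,0,0,0,0,40],[0,0,0,0,0,0,40]]' 35; python3 -c "
from h import *
go(622.5,300.8,21,-95.3)"
```

```text
time: 23.35
tool_pos: [0.6235, 0.3003, 0.0233]
ee_rot: [-2.115, 2.322, -0.0]
contact_force: [0.7, -0.4, -0.4]
grip_width: 0.757
time: 23.98
tool_pos: [0.6237, 0.3009, 0.024]
ee_rot: [-2.115, 2.321, -0.001]
contact_force: [-2.6, -0.5, 11.1]
grip_width: 0.549
after turn -0.0 shift [0.2 1.2 3. ] | tcp [623.7 300.9  24. ] yaw -95.3 tilt 0.1 F [-2.6 -0.5 11.1] w 0.549 t 23.98
```

```bash
python3 -m crank '[[0,0,-20,0,0,0,40],[0,0,-40,0,0,0,40],[20,6,-32,0,0,0,40],[40,10,0,0,0,0,40],[60,12,0,0,0,0,40],[60,12,0,0,0,0,40],[50,12,0,0,0,0,40],[40,8,0,0,0,0,40]]';python3 -m crank '[[24,3,0,0,0,0,40],[8,0,0,0,0,0,40],[0,0,0,0,0,0,40]]';  python3 -c "
from h import *
go(531.7,4.3,95,-95.3)"
```

```text
time: 24.98
tool_pos: [0.5378, 0.0355, 0.1159]
ee_rot: [-2.115, 2.322, -0.001]
contact_force: [0.3, -0.3, -1.5]
grip_width: 0.548
time: 25.35
tool_pos: [0.5329, 0.0056, 0.1153]
ee_rot: [-2.115, 2.322, -0.001]
contact_force: [0.1, 0.1, -1.6]
grip_width: 0.546
after turn -0.0 shift [ 1.5  1.1 20.3] | tcp [532.9   5.6 115.3] yaw -95.3 tilt 0.06 F [ 0.1  0.1 -1.6] w 0.546 t 25.35
```

```bash
python3 -m crank '[[1.5,1.1,10,0,0,0,40],[0,0,8,0,0,0,40],[0,0,2,0,0,0,40],[0,0,0,0,0,0,40],[0,0,0,0,0,0,40]]';  python3 -c "
from h import *
go(531.7,4.3,38,-95.3)
d=cam('scene');save(d,'a6.png',(200,155,300,245),6.6)
c=proj(d,[[.5305,.0043,.068],[.5305,.0043,.018]]);print(((c-[200,155]+.5)*6.6-.5).round(1))"
```

```text
time: 25.98
tool_pos: [0.5313, 0.0044, 0.0947]
ee_rot: [-2.116, 2.322, -0.0]
contact_force: [-0.0, 0.5, -1.2]
grip_width: 0.548
after turn 0.0 shift [ 0.  -0.4 56.7] | tcp [531.3   4.4  94.7] yaw -95.3 tilt 0.01 F [-0.   0.5 -1.2] w 0.548 t 25.98
[[324.3 344.9]
 [328.2 416.7]]
```

View pics/a6.png

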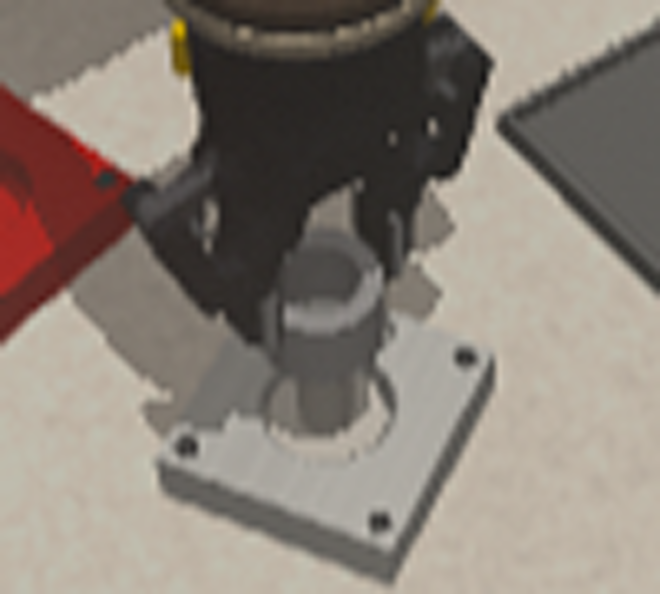

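The insert is seated in the bore (330,415), and the collar is centred above the stem. Lower it.

```bash
python3 -m crank '[[0,-0.3,6,0,0,0,40],[0,0,8,0,0,0,40],[0,0,10,0,0,0,40],[0,0,8,0,0,0,40],[0,0,4,0,0,0,40],[0,0,2,0,0,0,40],[0,0,0,0,0,0,40]]';  python3 -c "
from h import *
go(531.7,4.3,38,-95.3)"
```

```text
time: 26.9
tool_pos: [0.5315, 0.0042, 0.0566]
ee_rot: [2.116, -2.322, -0.0]
contact_force: [0.2, -0.2, -1.7]
grip_width: 0.547
after turn -0.0 shift [-0.1 -0.2 18.6] | tcp [531.5   4.2  56.6] yaw -95.3 tilt 0.0 F [ 0.2 -0.2 -1.7] w 0.547 t 26.9
```

Next, past the bore rim (collar underside now about 36 mm).

```bash
python3 -m crank '[[0,0,4,0,0,0,40],[0,0,3,0,0,0,40],[0,0,2,0,0,0,40],[0,0,2,0,0,0,40],[0,0,2,0,0,0,40],[0,0,0,0,0,0,40]]';  python3 -c "
from h import *
go(531.7,4.3,38,-95.3)"; python3 -m crank '[[0,0,2,0,0,0,40],[0,0,2,0,0,0,40],[0,0,1,0,0,0,40],[0,0,0,0,0,0,40],[0,0,0,0,0,0,40]]';  python3 -c "
from h import *
go(531.7,4.3,38,-95.3)"
```

```text
time: 27.65
tool_pos: [0.5314, 0.0042, 0.0434]
ee_rot: [2.116, -2.322, -0.0]
contact_force: [0.2, -0.3, -1.0]
grip_width: 0.546
after turn -0.0 shift [-0.1 -0.3  5.4] | tcp [531.4   4.2  43.4] yaw -95.3 tilt 0.02 F [ 0.2 -0.3 -1. ] w 0.546 t 27.65
time: 28.28
tool_pos: [0.5315, 0.0042, 0.0386]
ee_rot: [-2.116, 2.322, -0.0]
contact_force: [0.3, -0.0, -0.7]
grip_width: 0.549
after turn -0.0 shift [-0.1 -0.2  0.6] | tcp [531.5   4.2  38.6] yaw -95.3 tilt 0.0 F [ 0.3 -0.  -0.7] w 0.549 t 28.27
```

```bash
python3 -m crank '[[0,0,0.8,0,0,0,40],[0,0,0.3,0,0,0,40],[0,0,0,0,0,0,40],[0,0,0,0,0,0,40]]';  python3 -c "
from h import *
go(531.7,4.3,38,-95.3)"
```

```text
time: 28.78
tool_pos: [0.5316, 0.0042, 0.038]
ee_rot: [-2.116, 2.322, -0.001]
contact_force: [-1.3, 0.3, 11.0]
grip_width: 0.544
after turn -0.0 shift [-0.1 -0.1  0. ] | tcp [531.6   4.2  38. ] yaw -95.3 tilt 0.03 F [-1.3  0.3 11. ] w 0.544 t 28.77
```

```bash
python3 -m crank '[[0,0,0,0,0,0,55],[0,0,0,0,0,0,65],[0,0,0,0,0,0,70],[0,0,-20,0,0,0,70],[0,0,-45,0,0,0,70],[0,0,-55,0,0,0,70],[20,0,-40,0,0,0,70],[50,-1,0,0,0,0,70]]';python3 -m crank '[[60,-2,0,0,0,0,70],[50,-2,0,0,0,0,70],[22,0,0,0,0,0,70],[4,0,0,0,0,0,70],[0,0,0,0,0,0,70]]';  python3 -c "
from h import *
go(517.4,-201.7,77,-95.3)
d=cam('scene');save(d,'a7.png')"
```

```text
time: 29.78
tool_pos: [0.528, -0.0654, 0.2008]
ee_rot: [-2.117, 2.316, -0.007]
contact_force: [0.8, -0.5, -1.1]
grip_width: 0.818
time: 30.4
tool_pos: [0.5173, -0.2009, 0.1974]
ee_rot: [2.116, -2.322, -0.001]
contact_force: [-1.1, 0.5, 0.1]
grip_width: 0.818
after turn -0.0 shift [  0.8  -0.2 120.4] | tcp [ 517.3 -200.9  197.4] yaw -95.3 tilt 0.03 F [-1.1  0.5  0.1] w 0.818 t 30.4
```

View pics/a7.png

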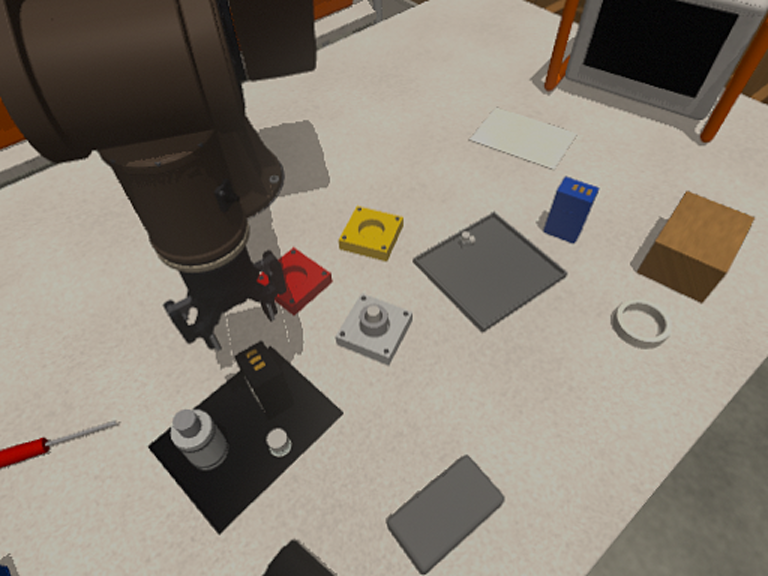

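Collar sits low over the stem in the port (374,318); elbow at (466,238) and jar unmoved. Fetch the battery.

```bash
python3 -m crank '[[0.8,-0.2,20,0,0,0,70],[0,0,40,0,0,0,70],[0,0,35,0,0,0,70],[0,0,19,0,0,0,70],[0,0,6.4,0,0,0,70],[0,0,0,0,0,0,70]]' ; python3 -m crank '[[0,0,0,0,0,0,58],[0,0,0,0,0,0,50],[0,0,0,0,0,0,40],[0,0,0,0,0,0,40],[0,0,0,0,0,0,40]]' 60; python3 -c "
from h import *
go(517.4,-201.7,76.7,-95.3)"
```

```text
time: 31.2
tool_pos: [0.5177, -0.2016, 0.0773]
ee_rot: [2.117, -2.321, -0.0]
contact_force: [0.5, 0.2, 0.1]
grip_width: 0.817
time: 31.82
tool_pos: [0.518, -0.2022, 0.0779]
ee_rot: [-2.116, 2.322, -0.002]
contact_force: [-0.0, 3.1, 8.2]
grip_width: 0.528
after turn -0.0 shift [-0.4  0.6  1.2] | tcp [ 518.  -202.2   77.9] yaw -95.3 tilt 0.07 F [-0.   3.1  8.2] w 0.528 t 31.82
```

```bash
python3 -m crank '[[0,0,-20,0,0,0,40],[0,0,-40,0,0,0,40],[-20,0,-20,0,0,0,40],[-40,0,0,0,0,0,40],[-60,2,0,0,0,0,40],[-60,2,0,0,0,0,40],[-60,2,0,0,0,0,40],[-60,2,0,0,0,0,40]]';  python3 -m crank '[[-60,2,0,0,0,0,40],[-60,2,0,0,0,0,40],[-50,2,0,0,0,0,40],[-32,1,0,0,0,0,40],[-12,0,0,0,0,0,40],[0,0,0,0,0,0,40],[0,0,0,0,0,0,40]]'; python3 -c "
from h import *
go(550,312,78,-95.3)"
```

```text
time: 32.83
tool_pos: [0.5371, 0.0992, 0.1574]
ee_rot: [-2.116, 2.322, -0.0]
contact_force: [1.7, -1.0, -3.1]
grip_width: 0.527
time: 33.7
tool_pos: [0.55, 0.3098, 0.157]
ee_rot: [2.115, -2.322, -0.0]
contact_force: [0.4, -0.1, -3.7]
grip_width: 0.535
after turn -0.1 shift [-2.3  0.1 79. ] | tcp [550.  309.8 157. ] yaw -95.4 tilt 0.04 F [ 0.4 -0.1 -3.7] w 0.535 t 33.7
```

```bash
python3 -m crank '[[-2.2,0,30,0,0,0,40],[0,0,28,0,0,0,40],[0,0,12,0,0,0,40],[0,0,5,0,0,0,40],[0,0,2,0,0,0,40],[0,0,1,0,0,0,40],[0,0,0,0,0,0,40],[0,0,0,0,0,0,40]]';  python3 -c "
from h import *
go(550,312,78,-95.3)"
```

```text
time: 34.7
tool_pos: [0.5504, 0.3134, 0.0795]
ee_rot: [-2.116, 2.321, -0.0]
contact_force: [-0.8, -0.2, -3.7]
grip_width: 0.536
after turn 0.0 shift [1.4 0.3 1.5] | tcp [550.4 313.4  79.5] yaw -95.3 tilt 0.03 F [-0.8 -0.2 -3.7] w 0.536 t 34.7
```

```bash
python3 -m crank '[[1,0.3,0.5,0,0,0,40],[0,0,0.8,0,0,0,40],[0,0,0.4,0,0,0,40],[0,0,0,0,0,0,40]]';  python3 -c "
from h import *
go(550,312,78,-95.3)"
```

```text
time: 35.2
tool_pos: [0.55, 0.3123, 0.078]
ee_rot: [-2.116, 2.322, -0.0]
contact_force: [-2.7, -0.7, 7.2]
grip_width: 0.534
after turn 0.0 shift [ 0.3 -0.  -0. ] | tcp [550.  312.3  78. ] yaw -95.3 tilt 0.02 F [-2.7 -0.7  7.2] w 0.534 t 35.2
```

```bash
python3 -m crank '[[0,0,0,0,0,0,60],[0,0,0,0,0,0,75],[0,0,0,0,0,0,75],[0,0,-20,0,0,0,75],[0,0,-45,0,0,0,75],[0,0,-50,0,0,0,75],[20,-1,-10,0,0,0,75],[50,-3,0,0,0,0,75]]'; python3 -m crank '[[60,-4,0,0,0,0,75],[60,-4,0,0,0,0,75],[60,-4,0,0,0,0,75],[60,-4,0,0,0,0,75],[60,-4,0,0,0,0,75],[60,-4,0,0,0,0,75],[60,-4,0,0,0,0,75],[60,-4,0,0,0,0,75]]';python3 -m crank '[[50,-3,0,0,0,0,70],[30,-1,0,0,0,0,60],[7,0,0,0,0,0,60],[0,0,0,0,0,0,60]]'; python3 -c "
from h import *
go(529.7,-325.7,100,-95.3)
d=cam('top');save(d,'a8.png',(150,120,310,205),5);np.save('pics/t8.npy',d,allow_pickle=True)
d=cam('scene');np.save('pics/s8.npy',d,allow_pickle=True)"
```

```text
time: 36.2
tool_pos: [0.5479, 0.2426, 0.2032]
ee_rot: [-2.117, 2.318, -0.001]
contact_force: [1.0, -1.1, 0.0]
grip_width: 0.878
time: 37.2
tool_pos: [0.5339, -0.2409, 0.2018]
ee_rot: [2.116, -2.322, -0.001]
contact_force: [0.8, 0.4, 0.4]
grip_width: 0.879
time: 37.7
tool_pos: [0.5303, -0.3254, 0.2018]
ee_rot: [2.115, -2.323, -0.002]
contact_force: [0.1, -0.0, -0.4]
grip_width: 0.704
after turn -0.0 shift [  0.4   0.5 101.8] | tcp [ 530.3 -325.4  201.8] yaw -95.3 tilt 0.07 F [ 0.1 -0.  -0.4] w 0.704 t 37.7
```

View pics/a8.png

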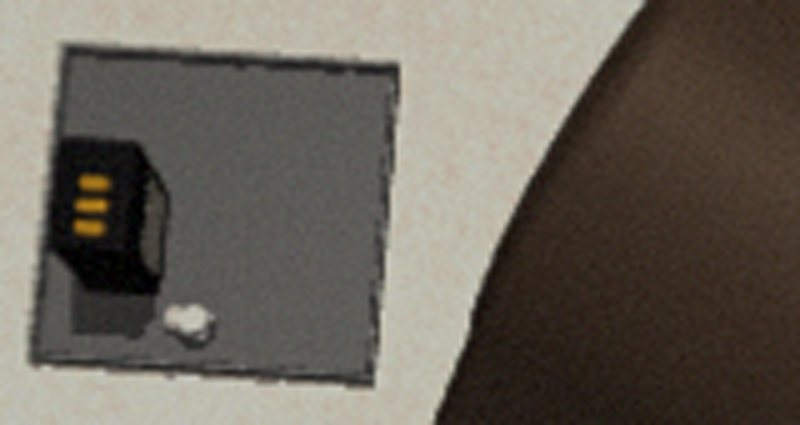

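Battery back: contacts at crop (93,206), against (93,207) before; elbow unchanged at (188,322). Now the silencer.

```bash
python3 -m crank '[[0.2,0.4,25,0,0,0,60],[0,0,40,0,0,0,60],[0,0,25,0,0,0,60],[0,0,9,0,0,0,60],[0,0,1.5,0,0,0,60],[0,0,0,0,0,0,60]]';  python3 -m crank '[[0,0,0,0,0,0,40],[0,0,0,0,0,0,20],[0,0,0,0,0,0,20],[0,0,0,0,0,0,20],[0,0,0,0,0,0,20],[0,0,0,0,0,0,20]]' 50; python3 -c "
from h import *
go(529.7,-325.5,100.3,-95.3)"
```

```text
time: 38.55
tool_pos: [0.5311, -0.326, 0.1029]
ee_rot: [-2.116, 2.321, -0.002]
contact_force: [-0.7, -0.1, 1.1]
grip_width: 0.703
time: 39.3
tool_pos: [0.5309, -0.3258, 0.1027]
ee_rot: [-2.116, 2.322, -0.001]
contact_force: [-0.8, 2.9, 7.5]
grip_width: 0.334
after turn -0.0 shift [-0.2  1.2  2.4] | tcp [ 530.9 -325.8  102.7] yaw -95.3 tilt 0.06 F [-0.8  2.9  7.5] w 0.334 t 39.3
```

```bash
python3 -m crank '[[0,0,-20,0,0,0,20],[0,0,-40,0,0,0,20],[-20,2,-35,0,0,0,20],[-40,2,0,0,0,0,20],[-60,4,0,0,0,0,20],[-60,4,0,0,0,0,20],[-60,4,0,0,0,0,20],[-60,4,0,0,0,0,20]]';  python3 -m crank '[[-60,4,0,0,0,0,20],[-60,4,0,0,0,0,20],[-50,4,0,0,0,0,20],[-40,3,0,0,0,0,20],[-18,2,0,0,0,0,20],[-4,0,0,0,0,0,20],[0,0,0,0,0,0,20],[0,0,0,0,0,0,20]]'; python3 -c "
from h import *
go(542.9,208.4,102.7,-95.3)"
```

```text
time: 40.3
tool_pos: [0.5381, -0.0235, 0.1972]
ee_rot: [-2.116, 2.322, -0.001]
contact_force: [0.7, -0.5, -1.5]
grip_width: 0.335
time: 41.3
tool_pos: [0.5429, 0.2061, 0.1969]
ee_rot: [2.115, -2.323, 0.0]
contact_force: [0.1, -0.7, -2.5]
grip_width: 0.329
after turn -0.1 shift [-2.3  0.2 94.2] | tcp [542.9 206.1 196.9] yaw -95.4 tilt 0.02 F [ 0.1 -0.7 -2.5] w 0.329 t 41.3
```

```bash
python3 -m crank '[[-1.8,0.2,30,0,0,0,20],[0,0,35,0,0,0,20],[0,0,18,0,0,0,20],[0,0,5,0,0,0,20],[0,0,3,0,0,0,20],[0,0,1,0,0,0,20],[0,0,0,0,0,0,20],[0,0,0,0,0,0,20]]';  python3 -c "
from h import *
go(542.9,208.4,102.7,-95.3)"
```

```text
time: 42.3
tool_pos: [0.543, 0.2092, 0.1054]
ee_rot: [-2.116, 2.321, -0.0]
contact_force: [-0.5, -0.3, -2.3]
grip_width: 0.334
after turn 0.0 shift [0.8 0.  2.7] | tcp [543.  209.2 105.4] yaw -95.3 tilt 0.04 F [-0.5 -0.3 -2.3] w 0.334 t 42.3
```

```bash
python3 -m crank '[[0.6,0,1,0,0,0,20],[0,0,1,0,0,0,20],[0,0,0.8,0,0,0,20],[0,0,0,0,0,0,20],[0,0,0,0,0,0,20]]';  python3 -c "
from h import *
go(542.9,208.4,102.7,-95.3)"
```

```text
time: 42.92
tool_pos: [0.5432, 0.2087, 0.1026]
ee_rot: [-2.116, 2.321, -0.001]
contact_force: [-0.4, 0.4, 5.9]
grip_width: 0.335
after turn -0.0 shift [ 0.3  0.3 -0.1] | tcp [543.2 208.7 102.6] yaw -95.3 tilt 0.06 F [-0.4  0.4  5.9] w 0.335 t 42.92
```

Contact. Release, back off and check.

```bash
python3 -m crank '[[0,0,0,0,0,0,45],[0,0,0,0,0,0,60],[0,0,0,0,0,0,60],[0,0,-20,0,0,0,60],[0,0,-45,0,0,0,60],[0,0,-45,0,0,0,60],[20,0,0,0,0,0,60],[50,0,0,0,0,0,60]]'; python3 -m crank '[[60,-5,0,0,0,0,75],[60,-5,0,0,0,0,75],[60,-5,0,0,0,0,75],[60,-5,0,0,0,0,75],[60,-5,0,0,0,0,75],[60,-5,0,0,0,0,75],[60,0,0,0,0,0,75],[60,0,0,0,0,0,75]]';python3 -m crank '[[60,0,0,0,0,0,70],[40,0,0,0,0,0,60],[0,0,0,0,0,0,60],[0,0,0,0,0,0,60]]'; cat > m3.py <<'E'
from h import *
go(541,208,200,-95.3)
T=cam('top');S=cam('scene')
save(T,'f1.png',(150,120,310,205),5);save(S,'f2.png',(80,110,385,340),2.6)
exec(open('m1.py').read().split('\n',2)[2])
E
python3 m3.py
```

```text
time: 43.92
tool_pos: [0.5363, 0.1389, 0.212]
ee_rot: [-2.118, 2.319, -0.001]
contact_force: [1.2, -0.5, 1.0]
grip_width: 0.702
time: 44.92
tool_pos: [0.5205, -0.344, 0.2111]
ee_rot: [2.116, -2.322, -0.002]
contact_force: [1.4, -0.5, 0.4]
grip_width: 0.878
time: 45.42
tool_pos: [0.5117, -0.4409, 0.2111]
ee_rot: [-2.116, 2.322, 0.003]
contact_force: [0.6, 0.3, 0.7]
grip_width: 0.701
after turn -0.0 shift [-648.8   30.8   12. ] | tcp [ 511.7 -440.9  211.1] yaw -95.3 tilt 0.11 F [0.6 0.3 0.7] w 0.701 t 45.42
sil body 125 [18.375 19.125] [22.    28.875] T [540.5 211.6  96. ] S [523.5 218.9  96. ]
sil body 140 [18.125 18.75 ] [21.625 28.375] T [540.4 211.5  96. ] S [523.1 219.1  96. ]Traceback (most recent call last):
  File "m3.py", line 5, in <module>
    exec(open('m1.py').read().split('\n',2)[2])
    ~~~~^^^^^^^^^^^^^^^^^^^^^^^^^^^^^^^^^^^^^^^
  File "<string>", line 10, in <module>
  File "<string>", line 6, in blob
ValueError: max() iterable argument is empty
```

View pics/f1.png

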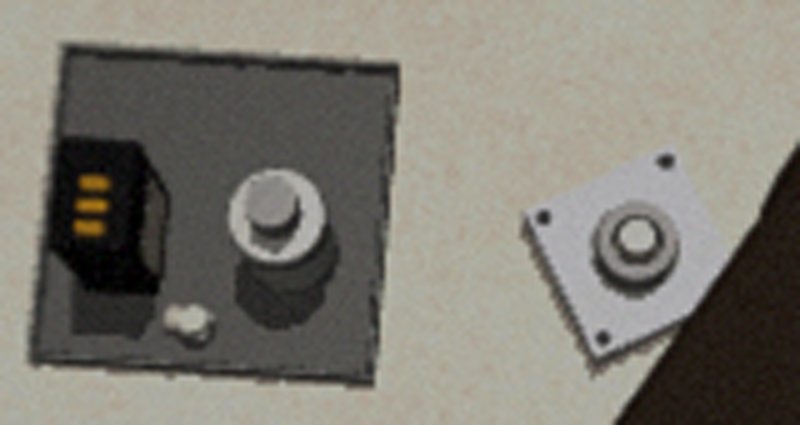

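View pics/f2.png

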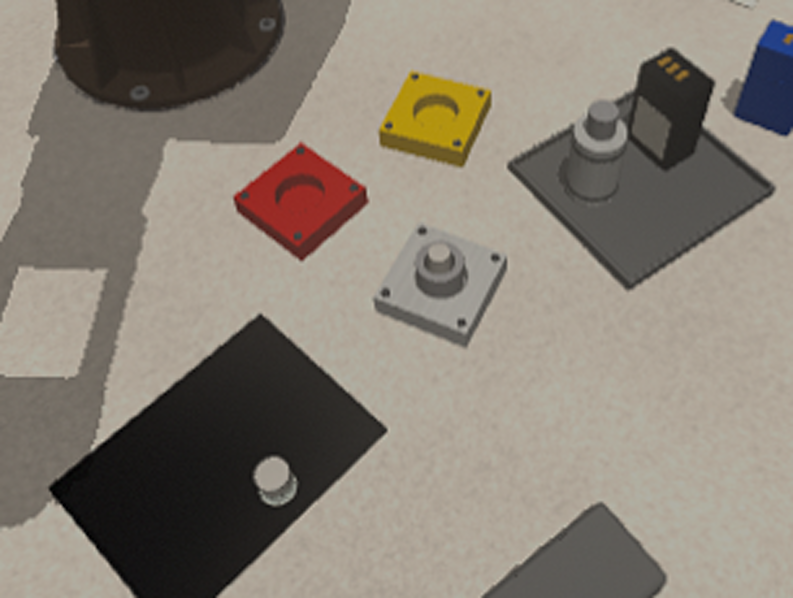

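Everything stands in place. The silencer is about 2 mm off in y (body top at crop (277,217), was (280,217)), which I accept. The collar is concentric in the port at crop (637,243). Jar and elbow are unmoved. One height check, then hand in.

```bash
python3 - <<'E'
from h import *
T=cam('top');S=cam('scene')
t=lambda u,v:[(u+.5)/5-.5+150,(v+.5)/5-.5+120]
f=lambda u,v:[(u+.5)/2.6-.5+80,(v+.5)/2.6-.5+110]
for n,a,b in(('stem',t(638,237),f(439,254)),('neck',t(274,199),f(604,112)),('contacts',t(92,206),f(673,69))): p,e=tri(T,[a],S,[b]); print(n,(p*1000).round(1),round(e*1000,1))
close_job()
E
```

```text
stem [529.6   3.7  65. ] 1.0
neck [541.8 209.4 126.6] 0.7
contacts [542.6 313.1 118.5] 0.1
the job is handed in; nothing more can be done
```

The job is done as asked and handed in at about 45.5 s of the 144 s allowed. I cleared the silencer and battery to the side tray, seated the insert, lowered the collar over the stem, and stood both tall parts back in the kit tray. No force reading I took passed about 12 N.

| Check | Result |
|---|---|
| Insert | Touched the bore floor at TCP height 44.1 mm (44.2 expected); the last camera reading put the stem top at 65 mm against 68 expected, within about 3 mm |
| Collar | Came to rest at TCP height 38.0 mm, exactly as expected, and looks concentric with the stem |
| Battery | Contacts at (542.6, 313.1) mm against (542.2, 312.7) before; they look turned the same way as in the first picture |
| Silencer | Upright, but about 2 mm off in y (neck top at y 209.4 mm against 207.7 before); I left it there |
| Elbow and jar | No movement seen in the pictures |

One check disagreed or failed: the scene-view outline fit of the silencer's body was never reliable (16 mm from the top view even before the first move), so I went by the top view and the two-view points. My last script also stopped with an error when it looked for the collar in its old place, so it did not rerun the battery angle check.

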